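# Slide the heavy instrument case home between the bench testers

### The arm

A 6-joint arm with a two-finger parallel gripper is mounted at the origin on the work surface. World frame = base frame: x ahead of the robot, y to its left, z up, the work surface at z = 0. Lengths are in m, angles in rad, forces in N, time in s.
With the tool pointing down it reaches from about 0.25 to 0.85 m from the base axis. Payload 12.5 kg.
Tool frame: the origin (TCP) lies at the very end of the fingers, on their centre line; the grasp point (between the pads) lies 19 mm behind it; z points along the fingers, y is the direction in which the jaws open and shut (so a half turn about z gives the same grasp; the last joint's range is limited). The gripper opens to 93 mm and grips with 3 to 60 N. Pads are 15 mm wide; open, the fingers measure 128 mm over their backs; the gripper's body (75 mm by 188 mm) begins 65 mm behind the grasp point.
Start: joints at [1.151, 0.351, 1.652, -0, 1.139, -0.085], TCP at [0.181, 0.519, 0.19] pointing down, gripper open.
Joint ranges: [-2.75, 2.75], [-0.79, 2.1], [0.01, 2.65], [-1.57, 4.71], [0.07, 3.14], [-2.87, 2.87]. Speed limits (rad/s): [2.22, 2.22, 2.79, 3.14, 3.14, 3.14].

### API

Orientations are given as a unit quaternion [x, y, z, w].
In Python, from bench import bot gives the robot as it stands.
- The arm moves only by the shell command python3 -m pendant 'ROWS' [OPENING]. ROWS is JSON, a list of rows, each a list of 4 numbers: the shift along the tool's x, y, z in m, then the turn about the tool's z in rad. A call has exactly 8 rows; each row is the pose to reach, as a shift and turn from the pose measured when the call began, along the tool's axes at that moment; what a row does not reach only later rows make up. A row lasts 1/10 s, in which the tool goes at most 50 mm and 8.59 degrees, less where a joint would pass 70% of its speed; a pose out of reach is approached as far as the arm can. A call with a gripper value outside its range is refused whole. OPENING is the opening, from 0 (shut) to 1 (fully open), set as the call begins (- or left out, the last holds). The fingers move at their own pace and stop on an object; the grip force is fixed at half the most. Time passes only in rows, so rows that repeat a pose let the fingers close, or fill a call up. It gives the time, the measured TCP pose, the force and the opening at its end, in the units of the state.
- bot.observe(): the state, without advancing time (a new reading comes with each control period).
- bot.read_camera(name): name is "side" or "top"; returns a dict with "color" (400x640x3 uint8, red, green, blue), "range_z" (400x640 float32, m along the optical axis (not along the pixel's ray), 0 where there is no reading), "camera_matrix" (3x3 intrinsics, pixels), "D" ([k1, k2, p1, p2, k3] as OpenCV has them; the pictures are not rectified), "eye" and "rotation" of the camera in the world. Camera axes: x right, y up, looking along -z (the intrinsics and any distortion apply to the point x, -y, -z); pixel columns grow to the right and rows downward; lengths in m; the calibration is good to about 2 mm. A picture is of the moment at which its call begins.
- bot.close_job(): hands the job in, once; it reports no verdict.
The state is a dict: "t": time; "q": joint angles; "qvel": joint speeds; "effort": joint torques, N m; "position": TCP position; "ee_rot": TCP orientation; "force": force on the tool from outside, world axes, zero at the start; "ft_torque": the same for the moment, N m; "finger_gap": opening from 0.0 (shut) to 1.0 (fully open).
Only numpy, scipy, OpenCV 4.12 (cv2) and the standard library are available. Lean on these libraries where they do the work, as an engineer would, in place of code of your own. Each camera call takes 0.05 s, during which the arm holds its last target. There are 200 camera calls.

### The job

Put the heavy aluminium instrument case away in the gap between the two bench testers: push it there across the bench, low near its base so that it slides on its feet and does not tip, until it stands square in the gap with its front face flush with the front panels of the testers. Do not take hold of it or of its handle, do not lift it, do not ram it against the testers, and leave everything else on the bench where it is.

Things in the scene. Friction and masses are not known exactly. Their poses are not given: they have to be found in the camera images.
- case: aluminium instrument case, 100 mm deep (its x), 200 mm wide (y), 108 mm tall, 1.1 to 1.8 kg, standing loose on four rubber feet before the testers, askew by up to 25 degrees. Walls flat and upright from 8 mm up to the top, vertical corners rounded to 6 mm. Origin: on the bench under its middle; x points from its front to its back (roughly away from the robot), y to its left end, z up
- case_handle: black carrying handle on top of the case, a bar 9 mm thick and 84 mm long, hinged and folded down flat; with it the case is 119 mm tall. Origin: middle of its hinge line, 12 mm behind the middle of the case, 113.5 mm above the bench; y along the hinge
- case_front (a point): point halfway along the case's front face (the one with two small latches 52 to 93 mm up, standing out 6 mm), 20 mm above the bench, 50 mm from the case's origin in its -x
- testers: two fixed cream steel bench testers, each 270 mm deep, 320 mm wide, 140 mm tall, with an empty gap of 224 mm between them, open in front, behind and above. A knobbed box and a tray are fast on top. Knobs and terminals stand out up to 24 mm in front, 15 mm or more from the gap. Origin: on the bench, mid-gap, in the plane of the front panels; x points into the gap, y left along the panels, z up
- multimeter: orange hand-held meter lying on the bench in front of the left tester, 180 x 85 x 46 mm, origin under its middle; to be left alone
- tape_roll: black roll of insulating tape lying in front of the right tester, 68 mm across, 19 mm high, origin under its middle; to be left alone
- driver_hand: screwdriver lying on the bench to the left, 200 mm long, to be left alone
- fuse_carton: small carton, 75 x 50 x 32 mm, to the right on the bench, origin under its middle; to be left alone
- led_driver: flat aluminium lamp driver, 190 x 55 x 34 mm, to the right on the bench, origin under its middle; to be left alone
- case_foot (a point): underside of the case's front left foot, 27 mm towards the front (-x) and 80 mm to the left (+y) of its origin; the four feet are alike, 16 mm across and 8 mm high. Rubber on the bench mat, friction 0.7 to 0.9: a level push along the case's x slides it if made below about 45 mm and tips it if above about 85 mm; a push on an end, along y, slides it at any height up to about 90 mm
- gap_home (a point): where the middle of the case's underside stands when it is put away: on the bench, in the middle of the gap (12 mm free at either end of the case), 50 mm behind the front panels; the case's y then lies along the testers' y and its front face is flush with the panels
There are look-alikes about, which are no part of the job. Leave any blue or yellow look-alike of the case alone.

How it is judged:
At the end, for the whole second after the job is handed in: The case stands still on its feet in the gap between the testers, the middle of its front face within 8 mm of the plane of the front panels, square to them within 4 degrees, its middle within 15 mm of the middle of the gap (x of case_front in the frame of testers between -0.008 and 0.008 m and y of case in the frame of testers between -0.015 and 0.015 m and angle between the y axis of case and the y axis of testers, either way round below 0.07 rad and angle between case's own z axis and vertical below 0.03 rad and height (world z) of case below 0.004 m and linear speed of case below 0.01 m/s); the robot touches nothing.
It fails at once if the case was tipped by more than 7 degrees (angle between case's own z axis and vertical above 0.12 rad).
It fails at once if the case was lifted off the bench (height (world z) of case above 0.012 m).
It fails at once if the case's handle was taken hold of (contact force between case_handle and the fingers above 2 N).
It fails at once if the case was rammed against the testers with more than 60 N (contact force between case and testers above 60 N).
It fails at once if another thing on the bench was moved by more than 30 mm (distance of any of multimeter, tape_roll, driver_hand, fuse_carton, led_driver from where it was at the start of the episode above 0.03 m).
It also fails if it takes over 58 s, if anything falls off the work surface, if the arm or the gripper's body presses on something with over 40 N, if the wrist force passes 120 N, or if a joint passes its speed limit or range.

## Working session

There is one attempt and no reset: what is moved stays moved. The work goes in short steps, Python scripts to look and compute and a shell command to move; the robot and the scene stay as the last step left them, time stands still between calls to the robot, and variables do not carry over. Pictures are saved under pics/ and viewed, about 8 in all and at most 12, crops included, and the job is handed in when it is done.

```bash
ls; mkdir -p pics; cat > h.py <<'E'
import numpy as np,cv2,pickle
from bench import bot
def snap(n,tag):
    d=bot.read_camera(n); pickle.dump(d,open(f'pics/{tag}.pkl','wb')); cv2.imwrite(f'pics/{tag}.png',d['color'][:,:,::-1]); return d
def load(tag): return pickle.load(open(f'pics/{tag}.pkl','rb'))
def ray(d,uv):
    p=cv2.undistortPoints(np.array(uv,float).reshape(-1,1,2),np.array(d['camera_matrix']),np.array(d['D']))[:,0]
    return np.c_[p[:,0],-p[:,1],-np.ones(len(p))]@np.array(d['rotation']).T   # per unit depth
def onz(d,uv,z):
    r=ray(d,uv); e=np.array(d['eye']); return e+r*((z-e[2])/r[:,2])[:,None]
def cloud(d):
    h,w=d['range_z'].shape; u,v=np.meshgrid(np.arange(w),np.arange(h))
    r=ray(d,np.c_[u.ravel(),v.ravel()]); return (np.array(d['eye'])+r*d['range_z'].ravel()[:,None]).reshape(h,w,3)
E
python3 - <<'E'
from h import *
for n in('top','side'):
    d=snap(n,n+'0'); print(n,d['eye'],np.round(d['rotation'],3).tolist(),np.round(d['camera_matrix'],1).tolist(),d['D'])
print(bot.observe())
a=np.hstack([load('top0')['color'],load('side0')['color']])
E
```

```text
pics
top [0.28191309 0.03860979 1.39123394] [-0.064, 0.054, 0.713, -0.696] [[437.1, 0.0, 321.0], [0.0, 437.1, 196.4], [0.0, 0.0, 1.0]] [-0.02155027  0.          0.          0.          0.        ]
side [-0.04478428 -0.97892792  1.15052573] [0.39, -0.098, -0.217, 0.89] [[463.5, 0.0, 316.1], [0.0, 463.5, 196.0], [0.0, 0.0, 1.0]] [-0.12346466  0.          0.          0.          0.        ]
{'t': 0.1, 'q': array([ 1.15141746e+00,  3.51189182e-01,  1.65232508e+00, -1.21878250e-05,
        1.13911382e+00, -8.46203516e-02]), 'qvel': array([-0.00085474, -0.00157125, -0.0004351 ,  0.00024955, -0.00012186,
       -0.00026005]), 'effort': array([ 3.78698260e-04, -4.98035395e+01, -2.85700625e+01,  7.00391270e-02,
        2.39624188e-02, -6.17086653e-05]), 'position': array([0.18055319, 0.51917228, 0.18956485]), 'ee_rot': array([ 1.66596266e-01,  9.86025059e-01, -5.02741287e-04, -1.23728276e-04]), 'force': array([0.0305994 , 0.47940937, 0.18402789]), 'ft_torque': array([-0.01726174, -0.0238623 ,  0.07669438]), 'finger_gap': 1.0035084318775607}
```

View pics/top0.png

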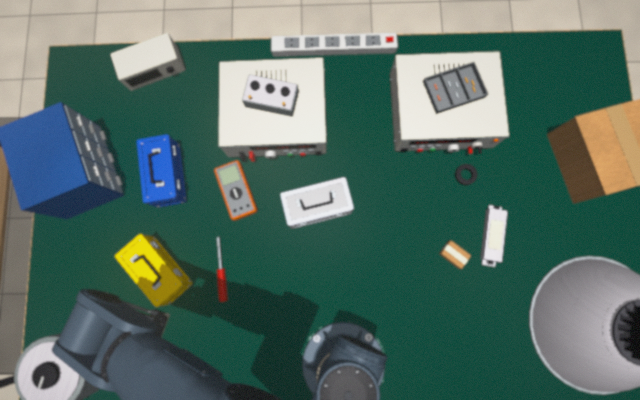

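View pics/side0.png

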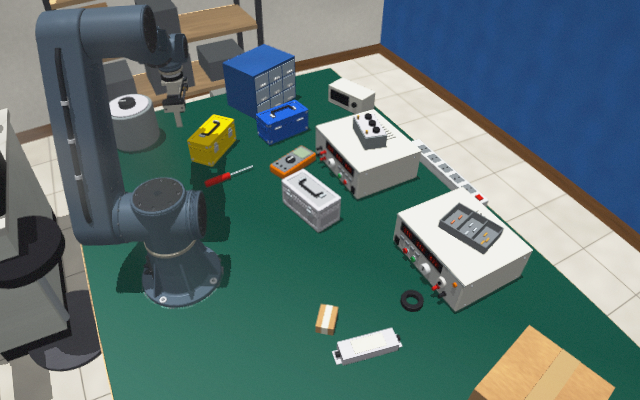

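Top view: the candidates are the silver case (317,201), the blue look-alike (160,170), the yellow one (152,270) and the cream box (148,62). I choose the silver one, which stands before the gap between the testers at (272,105) and (450,100). Next I measure it from both views and check a close crop.

```bash
cat >> h.py <<'E'
def band(d,lo,hi,box):
    P=cloud(d).reshape(-1,3); ok=(d['range_z'].ravel()>0)&(P[:,2]>lo)&(P[:,2]<hi)&(P[:,0]>box[0])&(P[:,0]<box[1])&(P[:,1]>box[2])&(P[:,1]<box[3]); return P[ok]
def rect(P):
    (c,s,a)=cv2.minAreaRect((P[:,:2]*1000).astype(np.float32)); return np.round(c,1),np.round(s,1),round(a,2)
E
python3 - <<'E'
from h import *
for n in('top0','side0'):
    d=load(n);P=cloud(d)
    print(n)
    px={'top0':[(317,190),(272,130),(440,130),(300,290),(236,190),(466,175)],'side0':[(311,190),(370,165),(460,270),(150,200),(292,162),(412,300)]}[n]
    for u,v in px: print((u,v),np.round(P[v,u],3))
    Z=P[:,:,2]
    c=P[{'top0':(205,290),'side0':(190,311)}[n]]
    Q=band(d,.095,.125,[c[0]-.15,c[0]+.15,c[1]-.17,c[1]+.17]);print('case',len(Q),rect(Q),np.median(Q[:,2]))
    for u,v in px[1:3]:
        c=P[v,u]; Q=band(d,.13,.15,[c[0]-.3,c[0]+.3,c[1]-.2,c[1]+.2]); print('tester',len(Q),rect(Q),np.median(Q[:,2]))
a=load('top0')['color'][90:240,180:520,::-1]
b=load('side0')['color'][110:320,240:540,::-1]
A=cv2.resize(a,(780,344),interpolation=3);B=cv2.resize(b,(364,255),interpolation=3)
o=np.zeros((600,780,3),np.uint8);o[:344]=A;o[344:599,:364]=B;cv2.imwrite('pics/c1.png',o)
E
```

```text
Traceback (most recent call last):
  File "h.py", line 13, in cloud
    r=ray(d,np.c_[u.ravel(),v.ravel()]); return (np.array(d['eye'])+r*d['range_z'].ravel()[:,None]).reshape(h,w,3)
  File "h.py", line 8, in ray
    return np.c_[p[:,0],-p[:,1],-np.ones(len(p))]@np.array(d['rotation']).T   # per unit depth
           ~~~~~~~~~~~~~~~~~~~~~~~~~~~~~~~~~~~~~~^~~~~~~~~~~~~~~~~~~~~~~~~~
ValueError: matmul: Input operand 1 has a mismatch in its core dimension 0, with gufunc signature (n?,k),(k,m?)->(n?,m?) (size 4 is different from 3)
```

Rotation is a quaternion.

```bash
sed -i 's/np.array(d\[.rotation.\]).T/R.from_quat(d["rotation"]).as_matrix().T/; 1a from scipy.spatial.transform import Rotation as R' h.py
python3 - <<'E'
from h import *
for n in('top0','side0'):
    d=load(n);P=cloud(d)
    print(n)
    px={'top0':[(317,190),(272,130),(440,130),(300,290),(236,190),(466,175)],'side0':[(311,190),(370,165),(460,270),(150,200),(292,162),(412,300)]}[n]
    for u,v in px: print((u,v),np.round(P[v,u],3))
    c=P[{'top0':(205,290),'side0':(190,311)}[n]]
    Q=band(d,.095,.125,[c[0]-.15,c[0]+.15,c[1]-.17,c[1]+.17]);print('case',len(Q),rect(Q),np.median(Q[:,2]))
    for u,v in px[1:3]:
        c=P[v,u]; Q=band(d,.13,.15,[c[0]-.3,c[0]+.3,c[1]-.2,c[1]+.2]); print('tester',len(Q),rect(Q),np.median(Q[:,2]))
a=load('top0')['color'][90:240,180:520,::-1]
b=load('side0')['color'][110:320,240:540,::-1]
A=cv2.resize(a,(780,344),interpolation=3);B=cv2.resize(b,(364,255),interpolation=3)
o=np.zeros((600,780,3),np.uint8);o[:344]=A;o[344:599,:364]=B;cv2.imwrite('pics/c1.png',o)
E
```

```text
top0
(317, 190) [0.519 0.067 0.105]
(272, 130) [0.698 0.197 0.141]
(440, 130) [ 0.686 -0.304  0.137]
(300, 290) [0.222 0.128 0.006]
(236, 190) [0.536 0.323 0.047]
(466, 175) [ 0.575 -0.415  0.001]
case 2166 (array([484.4,  68.6]), array([102.1, 199.1]), 12.74) 0.10716943086680542
tester 7343 (array([789.1, 198.9]), array([277.7, 321.5]), 0.59) 0.1397209283429921
tester 8345 (array([ 794.7, -343.1]), array([277.3, 322. ]), 0.28) 0.13999478294756096
side0
(311, 190) [0.477 0.046 0.119]
(370, 165) [0.71  0.049 0.139]
(460, 270) [ 0.685 -0.461  0.139]
(150, 200) [-0.024 -0.021  0.343]
(292, 162) [0.524 0.297 0.044]
(412, 300) [ 0.582 -0.41   0.   ]
case 1318 (array([486.4,  65.5]), array([106.6, 205.5]), 13.0) 0.10751736136753487
tester 2149 (array([789.1, 138.4]), array([278. , 219.1]), 0.02) 0.13779990097551553
tester 4926 (array([ 793.3, -385.3]), array([278.7, 250.4]), 0.43) 0.13976270621357323
```

View pics/c1.png

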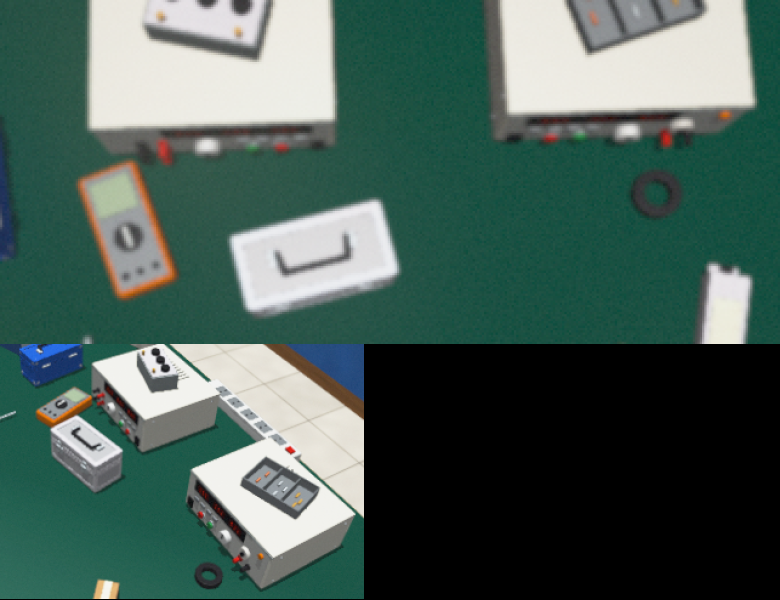

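```bash
cat >> h.py <<'E'
def to(x,y,z,ang):
    "shift in tool axes and turn to bring TCP to (x,y,z), tool y axis at world angle ang (deg, mod 180)"
    s=bot.observe(); M=R.from_quat(s['ee_rot']).as_matrix()
    a=np.degrees(np.arctan2(M[1,1],M[0,1])); t=(a-ang+90)%180-90
    print('at',np.round(s['position'],4),'yang',round(a,2),'q6',round(s['q'][5],2),'F',np.round(s['force'],1),'t',s['t'])
    print('shift',np.round(M.T@(np.array([x,y,z])-s['position']),4),'turn',round(np.radians(t),4))
E
python3 - <<'E'
from h import *
to(.475,.225,.19,.5)
d=load('top0')
# tester front edges & inner edges via z=.14 mask per-row
P=cloud(d);Z=P[...,2]
for s,(y0,y1) in dict(L=(.06,.34),R=(-.48,-.2)).items():
    Q=band(d,.13,.15,[.6,.95,y0,y1]); ys=np.linspace(y0,y1,15)
    f=[(yy,Q[abs(Q[:,1]-yy)<.004][:,0].min()) for yy in ys]; print(s,np.round(np.polyfit(*zip(*f),1),4))
Q=band(d,.1,.15,[.7,.9,-.3,.1])
for x in(.7,.75,.8,.85):
    q=Q[abs(Q[:,0]-x)<.004][:,1]; print(x,'inner',q[q>-.07].min().round(4),q[q<-.07].max().round(4))
c=band(d,.02,.06,[.4,.65,.22,.42]); print('meter',rect(c),c[:,:2].min(0),c[:,:2].max(0))
E
```

```text
at [0.1806 0.5192 0.1896] yang 70.82 q6 -0.08 F [0.  0.5 0.2] t 0.1
shift [-3.747e-01 -1.811e-01 -3.000e-04] turn 1.2273
L [-0.0051  0.6537]
R [-0.0143  0.6534]
0.7 inner 0.0384 -0.1841
0.75 inner 0.0403 -0.1828
0.8 inner 0.0392 -0.1824
0.85 inner 0.0411 -0.1819
meter (array([556.2, 287.2]), array([181. , 174.7]), 19.8) [0.44618664 0.22363795] [0.64974981 0.39456548]
```

```bash
python3 -m pendant '[[-0.045,-0.022,0,0.15],[-0.09,-0.044,0,0.3],[-0.135,-0.066,0,0.45],[-0.18,-0.088,0,0.6],[-0.225,-0.11,0,0.75],[-0.27,-0.132,0,0.9],[-0.315,-0.154,0,1.05],[-0.36,-0.175,0,1.2]]' 0.5
python3 - <<'E'
from h import *
print(onz(load('top0'),[(256,213),(243,163)],.046))
to(.475,.205,.19,.5)
E
```

```text
t: 0.9
position: [0.4638, 0.234, 0.1897]
ee_rot: [0.697, 0.718, -0.001, 0.0]
force: [0.2, 1.5, 0.5]
finger_gap: 0.502
[[0.46167958 0.25949618 0.046     ]
 [0.62266555 0.30142733 0.046     ]]
at [0.4638 0.234  0.1897] yang 1.7 q6 0.35 F [0.2 1.5 0.5] t 0.9
shift [-0.0294  0.0103 -0.0003] turn 0.0209
```

```bash
python3 -m pendant '[[-0.029,0.01,0,0.02],[-0.029,0.01,0.02,0.02],[-0.029,0.01,0.055,0.02],[-0.029,0.01,0.09,0.02],[-0.029,0.01,0.12,0.02],[-0.029,0.01,0.145,0.02],[-0.029,0.01,0.158,0.02],[-0.029,0.01,0.158,0.02]]'
python3 - <<'E'
from h import *
to(.475,.205,.032,.5)
E
```

```text
t: 1.7
position: [0.4736, 0.2049, 0.0304]
ee_rot: [0.704, 0.711, -0.002, -0.001]
force: [-0.1, -0.4, 0.2]
finger_gap: 0.498
at [0.4736 0.2049 0.0304] yang 0.56 q6 0.31 F [-0.1 -0.4  0.2] t 1.7
shift [ 0.0001  0.0014 -0.0017] turn 0.001
```

```bash
python3 -m pendant '[[-0.008,0,0,0],[-0.016,0,0,0],[-0.023,0,0,0],[-0.030,0,0,0],[-0.037,0,0,0],[-0.044,0,0,0],[-0.051,0,0,0],[-0.058,0,0,0]]'
python3 - <<'E'
from h import *
to(.475,.034,.032,.5)
d=snap('top','t1');Q=band(d,.095,.125,[.38,.6,-.2,.14]);print(rect(Q))
E
```

```text
t: 2.5
position: [0.4755, 0.1471, 0.0315]
ee_rot: [0.704, 0.711, -0.0, 0.0]
force: [2.1, 8.7, -1.9]
finger_gap: 0.5
at [0.4755 0.1471 0.0315] yang 0.55 q6 0.2 F [ 2.1  8.7 -1.9] t 2.5
shift [-0.1131 -0.0016 -0.0004] turn 0.0009
(array([480. ,   9.5]), array([104.3, 152.3]), 8.81)
```

```bash
python3 -m pendant '[[-0.008,0,0,0],[-0.016,0,0,0],[-0.024,0,0,0],[-0.032,0,0,0],[-0.040,0,0,0],[-0.048,0,0,0],[-0.056,0,0,0],[-0.064,0,0,0]]'
python3 - <<'E'
from h import *
to(.475,.034,.032,.5)
d=snap('top','t2');Q=band(d,.095,.112,[.38,.6,-.2,.03]);print(rect(Q),Q[:,1].min())
E
```

```text
t: 3.35
position: [0.4765, 0.0821, 0.0322]
ee_rot: [0.704, 0.71, 0.001, 0.0]
force: [0.5, 11.3, 1.0]
finger_gap: 0.498
at [0.4765 0.0821 0.0322] yang 0.51 q6 0.07 F [ 0.5 11.3  1. ] t 3.35
shift [-0.0481 -0.002   0.0002] turn 0.0002
(array([465.2, -57.8]), array([132.5, 101.5]), 89.81) -0.12396817295574547
```

View pics/t2.png

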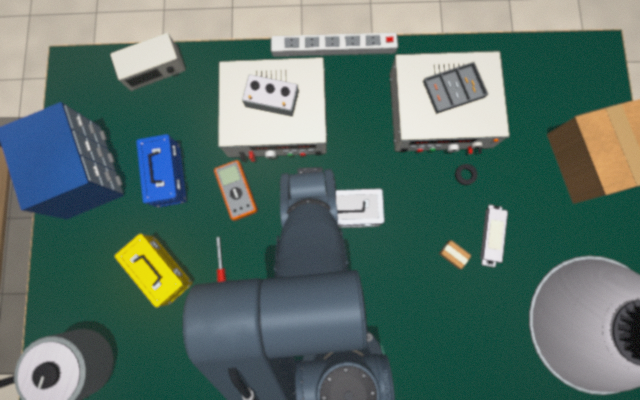

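The case (pixel 360,207) is now square against the pusher; the meter and testers are undisturbed. 50 mm more.

```bash
python3 -m pendant '[[-0.008,0,0,0],[-0.016,0,0,0],[-0.024,0,0,0],[-0.031,0,0,0],[-0.038,0,0,0],[-0.044,0,0,0],[-0.048,0,0,0],[-0.050,0,0,0]]'
python3 -m pendant '[[0.005,0,0,0],[0.015,0,0,0],[0.03,0,-0.01,0],[0.04,0,-0.04,0],[0.04,-0.02,-0.08,0],[0.04,-0.05,-0.12,0],[0.04,-0.09,-0.13,0],[0.04,-0.12,-0.13,0]]'
python3 - <<'E'
from h import *
to(.36,-.075,.16,90.5)
d=snap('top','t3')
for k in(.112,.125):
    Q=band(d,.095,k,[.38,.6,-.25,.05]);print(rect(Q),Q[:,:2].min(0),Q[:,:2].max(0))
d=snap('side','s3');Q=band(d,.095,.112,[.38,.6,-.25,.05]);print(rect(Q))
E
```

```text
t: 4.2
position: [0.4765, 0.0312, 0.0325]
ee_rot: [0.704, 0.71, 0.0, 0.0]
force: [-0.8, 8.3, -2.9]
finger_gap: 0.503
t: 5.0
position: [0.3551, 0.0707, 0.164]
ee_rot: [0.704, 0.71, 0.002, 0.001]
force: [-0.7, -0.1, -0.9]
finger_gap: 0.5
at [0.3551 0.0707 0.164 ] yang 0.47 q6 0.06 F [-0.7 -0.1 -0.9] t 5.0
shift [-0.1458  0.0037  0.004 ] turn 1.5703
(array([465.6, -76.5]), array([101.1, 197.5]), 0.6) [ 0.41503513 -0.17491577] [0.51692366 0.02257492]
(array([465.6, -76.5]), array([101.1, 197.5]), 0.6) [ 0.41503513 -0.17491577] [0.51692366 0.02257492]
(array([464.6, -79.8]), array([105.5, 207.3]), 0.42)
```

```bash
python3 - <<'E'
from h import *
d=load('s3')
# expected px of the front face spots at heights
def proj(p):
    M=R.from_quat(d['rotation']).as_matrix(); c=(np.array(p)-d['eye'])@M; c=c*[1,-1,-1]
    return cv2.projectPoints(c.reshape(-1,1,3),np.zeros(3),np.zeros(3),np.array(d['camera_matrix']),np.array(d['D']))[0][:,0]
im=cv2.resize(d['color'][:,:,::-1],None,fx=1,fy=1).copy()
pt=proj([[.415,-.0765+y,z] for y in(-.1,0,.1) for z in(.0,.052,.093)]);print(pt.round(0).tolist())
u,v=pt.mean(0).astype(int)
cr=im[v-50:v+50,u-65:u+65]; cv2.imwrite('pics/c3.png',cv2.resize(cr,None,fx=6,fy=6,interpolation=3)); print(u,v)
E
```

```text
[[326.0, 266.0], [326.0, 255.0], [326.0, 247.0], [311.0, 245.0], [311.0, 234.0], [311.0, 225.0], [298.0, 225.0], [298.0, 215.0], [297.0, 206.0]]
311 235
```

View pics/c3.png

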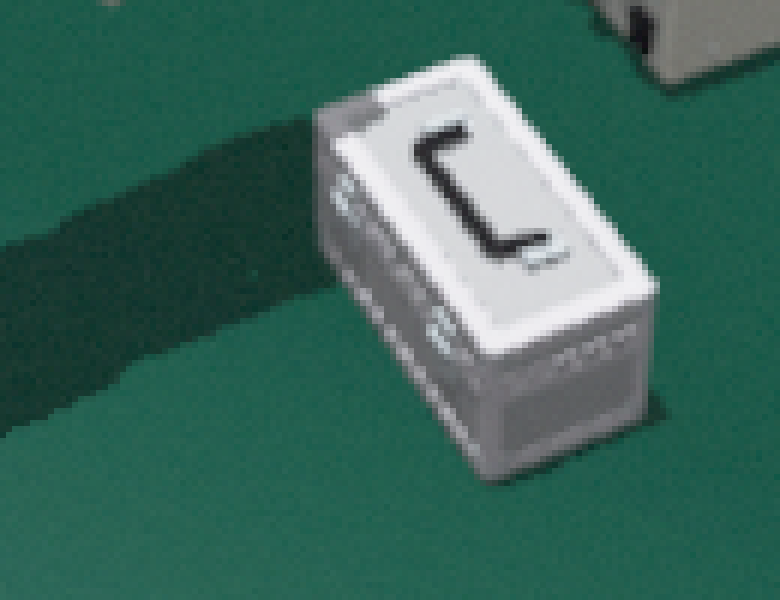

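Latches sit at about ±55 mm along the front, so the fingers at opening 0.4 (±19 to ±36 mm) fit between them.

```bash
python3 -m pendant '[[-0.018,0,0,0.149],[-0.036,0,0,0.298],[-0.054,0,0,0.447],[-0.072,0.004,0,0.596],[-0.09,0.008,0,0.745],[-0.108,0.012,0,0.894],[-0.126,0.016,0,1.043],[-0.1458,0.02,0,1.19]]' 0.4
python3 - <<'E'
from h import *
to(.385,-.075,.164,90.5)
E
```

```text
t: 5.9
position: [0.3754, -0.0756, 0.163]
ee_rot: [0.982, 0.191, 0.001, 0.0]
force: [0.4, -0.8, 0.4]
finger_gap: 0.395
at [ 0.3754 -0.0756  0.163 ] yang -68.03 q6 0.87 F [ 0.4 -0.8  0.4] t 5.9
shift [ 0.0092  0.0031 -0.001 ] turn 0.3747
```

```bash
python3 -m pendant '[[0.009,0.003,0,0.15],[0.009,0.003,0,0.3],[0.009,0.003,0.02,0.375],[0.009,0.003,0.05,0.375],[0.009,0.003,0.08,0.375],[0.009,0.003,0.105,0.375],[0.009,0.003,0.124,0.375],[0.009,0.003,0.124,0.375]]'
python3 - <<'E'
from h import *
to(.455,-.0745,.038,90.55)
E
```

```text
t: 6.7
position: [0.3843, -0.0745, 0.0373]
ee_rot: [1.0, 0.004, -0.001, -0.001]
force: [-0.2, 0.3, 0.7]
finger_gap: 0.399
at [ 0.3843 -0.0745  0.0373] yang -89.51 q6 1.25 F [-0.2  0.3  0.7] t 6.7
shift [ 0.0707  0.0006 -0.0009] turn -0.001
```

```bash
python3 -m pendant '[[0.010,0,0,0],[0.018,0,0,0],[0.024,0,0,0],[0.030,0,0,0],[0.037,0,0,0],[0.044,0,0,0],[0.052,0,0,0],[0.060,0,0,0]]'
python3 - <<'E'
from h import *
to(.51,-.0735,.038,90.55)
for n in('top','side'):
    d=snap(n,n+'4');Q=band(d,.095,.112,[.45,.7,-.25,.03]);print(rect(Q),Q[:,:2].max(0),Q[:,:2].min(0),np.ptp(Q[:,2]))
E
```

```text
t: 7.5
position: [0.4417, -0.0733, 0.0374]
ee_rot: [1.0, 0.005, -0.005, -0.001]
force: [-16.7, -0.5, 10.9]
finger_gap: 0.397
at [ 0.4417 -0.0733  0.0374] yang -89.48 q6 1.29 F [-16.7  -0.5  10.9] t 7.5
shift [ 0.0683  0.0008 -0.0013] turn -0.0006
(array([ 560.6, -108.5]), array([133.4, 338. ]), 36.38) [0.69954551 0.02289674] [ 0.45125215 -0.24845982] 0.016917330222211646
(array([ 557. , -107.5]), array([275.4, 209.6]), 89.35) [0.66336555 0.02897245] [ 0.45184236 -0.24634767] 0.01691587891282076
```

View pics/side4.png

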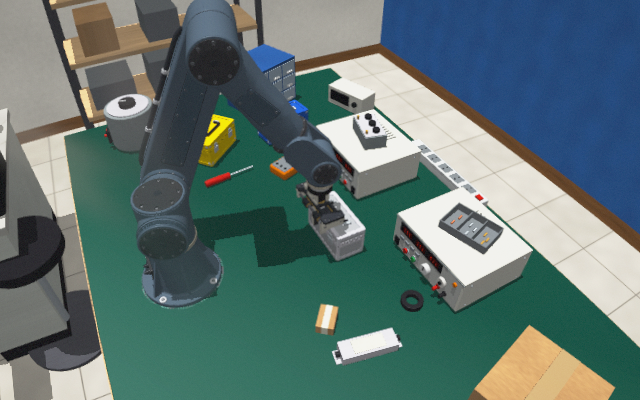

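```bash
cat >> h.py <<'E'
def tilt(tag,xlo,xhi,ylo=-.16,yhi=.01):
    Q=band(load(tag),.08,.113,[xlo,xhi,ylo,yhi]); 
    c=np.linalg.lstsq(np.c_[Q[:,:2]-Q[:,:2].mean(0),np.ones(len(Q))],Q[:,2],rcond=None)[0]
    print(tag,'tilt dz/dx',c[0].round(4),'dz/dy',c[1].round(4),'z',c[2].round(4),len(Q), Q[:,:2].max(0))
E
python3 - <<'E'
from h import *
tilt('top3',.425,.505) if 0 else None
tilt('t3',.425,.505); tilt('s3',.425,.505)
tilt('top4',.465,.54);tilt('side4',.465,.54)
E
```

```text
t3 tilt dz/dx -0.0027 dz/dy 0.0008 z 0.1062 1312 [0.50499406 0.00892064]
s3 tilt dz/dx -0.0031 dz/dy -0.0027 z 0.1073 832 [0.50479304 0.00985968]
top4 tilt dz/dx -0.0091 dz/dy -0.0015 z 0.1066 253 [0.5397862 0.0099451]
side4 tilt dz/dx -0.0182 dz/dy 0.005 z 0.1073 346 [0.53994838 0.00874598]
```

```bash
python3 -m pendant '[[0.006,0,0,0],[0.012,0,0,0],[0.018,0,0,0],[0.024,0,0,0],[0.031,0,0,0],[0.038,0,0,0],[0.045,0,0,0],[0.052,0.000,0,0]]'
python3 - <<'E'
from h import *
to(.55,-.073,.038,90.55)
snap('side','side5');snap('top','top5')
tilt('top5',.515,.59);tilt('side5',.515,.59)
E
```

```text
t: 8.4
position: [0.493, -0.0725, 0.0375]
ee_rot: [1.0, 0.005, -0.006, -0.001]
force: [-16.8, -0.0, 11.7]
finger_gap: 0.401
at [ 0.493  -0.0725  0.0375] yang -89.46 q6 1.32 F [-16.8  -0.   11.7] t 8.4
shift [ 0.057   0.001  -0.0012] turn -0.0002
top5 tilt dz/dx -0.0327 dz/dy -0.0207 z 0.1063 134 [0.58997954 0.00925449]
side5 tilt dz/dx -0.0156 dz/dy 0.0009 z 0.1074 309 [0.58988722 0.0058647 ]
```

```bash
python3 -m pendant '[[0.006,0,0,0],[0.013,0,0,0],[0.020,0,0,0],[0.027,0,0,0],[0.034,0,0,0],[0.041,0,0,0],[0.048,0,0,0],[0.055,0,0,0]]'
python3 - <<'E'
from h import *
to(.6,-.073,.038,90.55)
snap('side','side6');d=snap('top','top6')
tilt('side6',.57,.645)
cv2.imwrite('pics/c6.png',cv2.resize(d['color'][60:210,250:470,::-1],None,fx=3.5,fy=3.5,interpolation=3))
E
```

```text
t: 9.3
position: [0.547, -0.0717, 0.0376]
ee_rot: [1.0, 0.005, -0.008, -0.002]
force: [-18.4, 0.3, 14.2]
finger_gap: 0.4
at [ 0.547  -0.0717  0.0376] yang -89.44 q6 1.35 F [-18.4   0.3  14.2] t 9.3
shift [ 0.0529  0.0018 -0.0013] turn 0.0001
side6 tilt dz/dx -0.0085 dz/dy 0.0024 z 0.1076 277 [0.64490811 0.00937914]
```

View pics/c6.png

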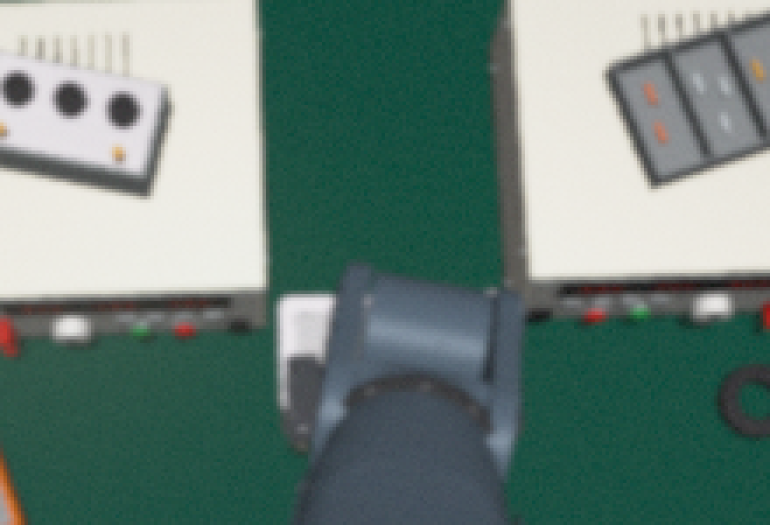

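```bash
python3 -m pendant '[[0.006,0,0,0],[0.013,0,0,0],[0.020,0.001,0,0],[0.027,0.001,0,0],[0.034,0.001,0,0],[0.041,0.001,0,0],[0.048,0.001,0,0],[0.054,0.001,0,0]]'
python3 - <<'E'
from h import *
print(onz(load('top6'),[(329.4,60+340/3.5),(250+265/3.5,60+240/3.5)],.108)[0],onz(load('top6'),[(250+266/3.5,60+270/3.5),(250+528/3.5,60+270/3.5)],.14))
to(.64,-.0728,.038,90.55)
snap('side','side7');tilt('side7',.62,.695)
Q=band(load('side7'),.09,.112,[.5,.85,-.17,.03]);print('back edge x',np.percentile(Q[:,0],99.5))
E
```

```text
t: 10.2
position: [0.6004, -0.0719, 0.0376]
ee_rot: [1.0, 0.005, -0.01, -0.002]
force: [-17.9, -1.1, 13.9]
finger_gap: 0.399
[0.61832571 0.02734887 0.108     ] [[ 0.67141571  0.03620114  0.14      ]
 [ 0.66558072 -0.18571915  0.14      ]]
at [ 0.6004 -0.0719  0.0376] yang -89.43 q6 1.37 F [-17.9  -1.1  13.9] t 10.2
shift [ 0.0396  0.0013 -0.0012] turn 0.0004
side7 tilt dz/dx -0.0289 dz/dy -0.0082 z 0.1071 214 [ 0.69498365 -0.00859915]
back edge x 0.7097819646551954
```

```bash
python3 -m pendant '[[0.006,0,0,0],[0.012,0.001,0,0],[0.019,0.001,0,0],[0.026,0.001,0,0],[0.032,0.001,0,0],[0.037,0.001,0,0],[0.040,0.001,0,0],[0.041,0.001,0,0]]'
python3 -m pendant '[[-0.01,0,0,0],[-0.03,0,0,0],[-0.06,0,0,0],[-0.09,0,-0.02,0],[-0.12,0,-0.05,0],[-0.16,0,-0.09,0],[-0.2,0,-0.12,0],[-0.25,0,-0.12,0]]'
python3 -m pendant '[[0,0,0,0],[-0.04,0,0,0],[-0.05,0,0,0],[-0.05,0,0,0],[-0.05,0,0,0],[-0.05,0,0,0],[-0.05,0,0,0],[-0.05,0,0,0]]'
python3 - <<'E'
from h import *
to(.6,-.0728,.038,90.55)
snap('side','side8');d=snap('top','top8')
tilt('side8',.66,.72);tilt('top8',.66,.72)
for n in('top8','side8'):
    Q=band(load(n),.1,.112,[.6,.78,-.18,.036]);print(n,rect(Q))
cv2.imwrite('pics/c8.png',cv2.resize(d['color'][100:180,285:425,::-1],None,fx=5.7,fy=5.7,interpolation=3))
E
```

```text
t: 11.05
position: [0.6407, -0.0722, 0.0378]
ee_rot: [1.0, 0.005, -0.012, -0.002]
force: [-19.5, -0.3, 14.5]
finger_gap: 0.398
t: 11.85
position: [0.4004, -0.0757, 0.1669]
ee_rot: [1.0, 0.005, -0.008, -0.001]
force: [0.2, -1.1, -0.0]
finger_gap: 0.397
t: 12.65
position: [0.3508, -0.0762, 0.1676]
ee_rot: [1.0, 0.005, -0.008, -0.001]
force: [0.5, -0.5, 0.1]
finger_gap: 0.398
at [ 0.3508 -0.0762  0.1676] yang -89.38 q6 1.22 F [ 0.5 -0.5  0.1] t 12.65
shift [ 0.2513 -0.0005  0.1255] turn 0.0013
side8 tilt dz/dx -0.0106 dz/dy -0.0122 z 0.1065 493 [0.71988507 0.00994216]
top8 tilt dz/dx 0.0069 dz/dy 0.0002 z 0.1064 878 [0.71999378 0.00910658]
top8 (array([697.9, -74.4]), array([103.6, 196.9]), 0.22)
side8 (array([710.6, -71.4]), array([217.4, 131.9]), 88.51)
```

View pics/c8.png

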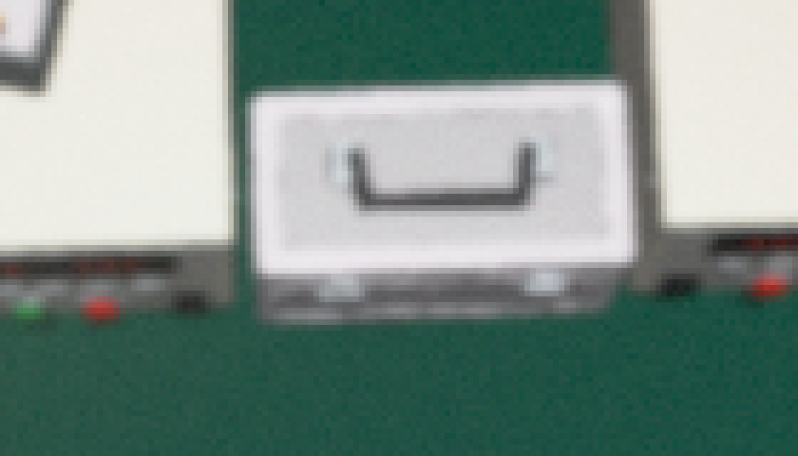

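```bash
python3 - <<'E'
from h import *
d=load('top8'); f=lambda L:[(285+u/5.7-.4,100+v/5.7-.4) for u,v in L]
print('case FL FR BL BR',onz(d,f([(258,275),(635,264),(250,93),(628,82)]),.107)[:,:2].round(4).tolist())
print('tester Ledge R edge',onz(d,f([(30,252),(230,247),(660,228),(790,225)]),.14)[:,:2].round(4).tolist())
print('tester bottom',onz(d,f([(230,304),(640,291)]),.0)[:,:2].round(4).tolist())
print('case bottom',onz(d,f([(262,322),(610,309)]),.008)[:,:2].round(4).tolist())
s=load('side8')
cv2.imwrite('pics/c8s.png',cv2.resize(s['color'][130:280,300:460,::-1],None,fx=4.8,fy=4,interpolation=3)[:600,:])
# tester front plane from side depth: panel points z .03-.13
for lo,hi in((.03,.2),(-.45,-.2)):
    Q=band(s,.03,.125,[.63,.68,lo,hi]); h,e=np.histogram(Q[:,0],25,(.63,.68)); print(lo,np.c_[e[:-1],h].round(3)[h>20].tolist())
Q=band(s,.015,.05,[.6,.68,-.16,.02]); h,e=np.histogram(Q[:,0],40,(.6,.68)); print('case',np.c_[e[:-1],h].round(3)[h>5].tolist())
E
```

```text
case FL FR BL BR [[0.6476, 0.0252], [0.6485, -0.1755], [0.7493, 0.027], [0.75, -0.1769]]
tester Ledge R edge [[0.6538, 0.1439], [0.6537, 0.0397], [0.6581, -0.1839], [0.658, -0.2515]]
tester bottom [[0.6613, 0.0406], [0.6629, -0.1954]]
case bottom [[0.648, 0.0226], [0.6505, -0.1764]]
0.03 [[0.648, 43.0], [0.65, 94.0], [0.652, 133.0], [0.654, 131.0], [0.656, 84.0], [0.658, 32.0]]
-0.45 [[0.642, 27.0], [0.644, 23.0], [0.646, 32.0], [0.648, 47.0], [0.65, 69.0], [0.652, 127.0], [0.654, 265.0], [0.656, 399.0], [0.658, 230.0], [0.66, 95.0]]
case [[0.644, 10.0], [0.646, 46.0], [0.648, 96.0], [0.65, 61.0], [0.652, 19.0]]
```

View pics/c8s.png

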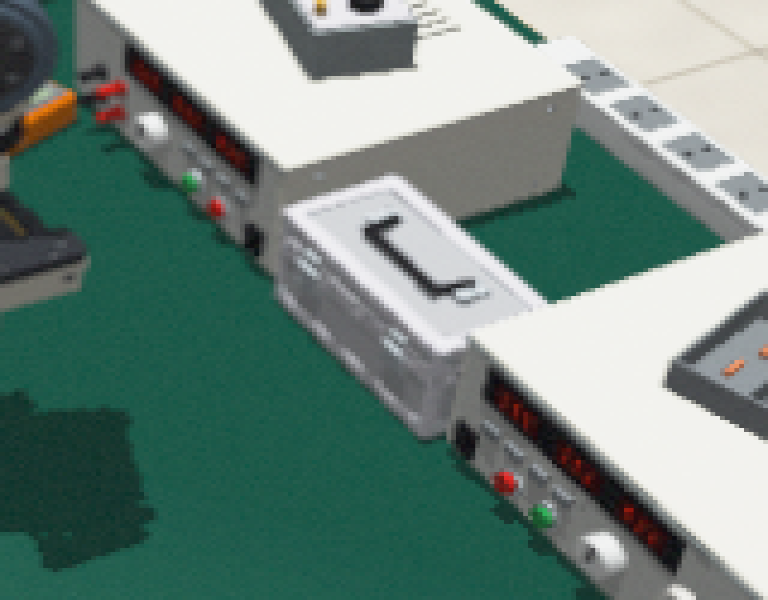

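Case square and centred, but its front still stands about 7 mm proud (two views: 6.5 and 8 mm). One more short push to TCP x = 0.648.

```bash
python3 -m pendant '[[0.03,0,0,0],[0.07,0,0.01,0],[0.11,0.0,0.03,0],[0.15,-0.001,0.06,0],[0.19,-0.002,0.09,0],[0.22,-0.003,0.11,0],[0.25,-0.004,0.129,0],[0.265,-0.004,0.129,0]]'
python3 - <<'E'
from h import *
to(.648,-.073,.038,90.5)
E
```

```text
t: 13.55
position: [0.6138, -0.0686, 0.031]
ee_rot: [1.0, 0.006, -0.01, -0.001]
force: [-0.6, -0.4, -0.2]
finger_gap: 0.4
at [ 0.6138 -0.0686  0.031 ] yang -89.36 q6 1.38 F [-0.6 -0.4 -0.2] t 13.55
shift [ 0.034   0.0047 -0.0077] turn 0.0024
```

```bash
python3 -m pendant '[[0,0.002,-0.004,0],[0,0.0045,-0.008,0],[0.008,0.0045,-0.008,0],[0.016,0.0045,-0.008,0],[0.022,0.0045,-0.008,0],[0.028,0.0045,-0.008,0],[0.032,0.0045,-0.008,0],[0.0345,0.0045,-0.008,0]]'
python3 -m pendant '[[0,0,0,0],[0,0,0,0],[0,0,0,0],[-0.02,0,0,0],[-0.05,0,-0.01,0],[-0.09,0,-0.05,0],[-0.13,0,-0.09,0],[-0.18,0,-0.12,0]]'
python3 -m pendant '[[-0.04,0,0,0],[-0.08,0,0,0],[-0.1,0,0,0],[-0.1,0,0,0],[-0.1,0,0,0],[-0.1,0,0,0],[-0.1,0,0,0],[-0.1,0,0,0]]'
python3 - <<'E'
from h import *
s=snap('side','side9');d=snap('top','top9')
print(rect(band(d,.1,.112,[.6,.78,-.18,.036])), rect(band(load('top8'),.1,.112,[.6,.78,-.18,.036])))
tilt('top9',.67,.73)
for n in('side8','side9'):
    Q=band(load(n),.015,.05,[.6,.68,-.16,.02]); print('case front',np.median(Q[:,0]))
for lo,hi in((.03,.2),(-.45,-.2)):
    Q=band(s,.03,.125,[.64,.68,lo,hi]);h,e=np.histogram(Q[:,0],40,(.64,.68));Q=Q[abs(Q[:,0]-e[h.argmax()])<.006]; print('panel',np.median(Q[:,0]))
cv2.imwrite('pics/c9.png',cv2.resize(d['color'][100:180,285:425,::-1],None,fx=5.7,fy=5.7,interpolation=3))
E
```

```text
t: 14.35
position: [0.6458, -0.0727, 0.0385]
ee_rot: [1.0, 0.006, -0.014, -0.001]
force: [-19.7, -0.1, 15.9]
finger_gap: 0.401
t: 15.15
position: [0.4863, -0.0749, 0.153]
ee_rot: [1.0, 0.006, -0.013, -0.001]
force: [1.1, -0.4, 0.6]
finger_gap: 0.405
t: 15.95
position: [0.3868, -0.076, 0.1553]
ee_rot: [1.0, 0.006, -0.013, -0.001]
force: [0.7, -0.3, 0.4]
finger_gap: 0.402
(array([703.6, -74.5]), array([103.4, 197.7]), 1.29) (array([697.9, -74.4]), array([103.6, 196.9]), 0.22)
top9 tilt dz/dx 0.005 dz/dy 0.0012 z 0.1062 893 [0.72997893 0.0090047 ]
case front 0.6493177000176775
case front 0.6546075445015754
panel 0.6532390850681293
panel 0.6566209606940432
```

View pics/c9.png

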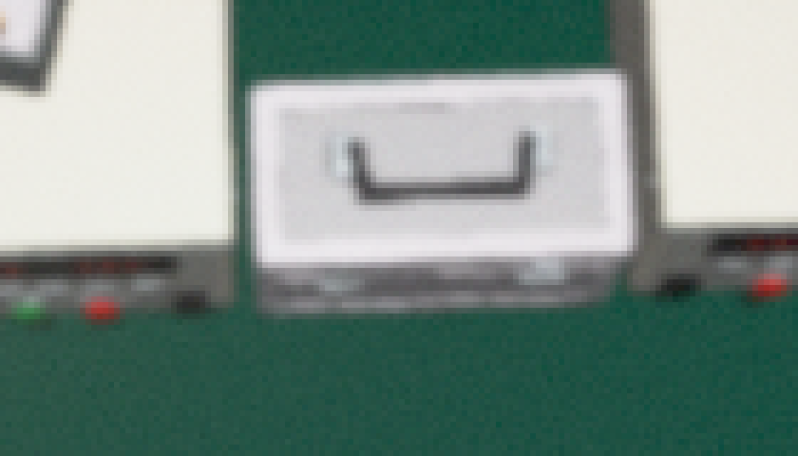

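```bash
python3 -c "
from bench import bot
print(bot.close_job())"
```

```text
the job is handed in; nothing more can be done
None
```

The case stands in the gap, square and close to flush, and I handed the job in after about 16 s of robot time. I pushed its left end about 145 mm along -y, which also turned it square. I then pushed its front low between the latches, with the TCP at 38 mm, and finished with one short corrective push.

My last checks, from both cameras:

| Check | Measured | Limit |
|---|---|---|
| Front face against the panels | about 0.5 mm proud (side view), about 2 mm proud (top view) | 8 mm |
| Middle of the case from mid-gap | about 2 mm | 15 mm |
| Square to the testers | about 1° | 4° |
| Tilt standing | about 0.005 rad | 0.03 rad |

- **Forces:** the arm is clear of everything. The wrist force at the end of each move was at most about 25 N; I did not see the peaks in between.
- **Tilt while pushing:** most readings were 0.01 to 0.02 rad, and a few noisy ones from the partly hidden lid reached 0.03 rad. The limit is 0.12 rad.
- **Disagreements:** the cameras differed by 1 to 2 mm on the panel plane. The side camera's outline of the case top was useless next to the testers, so I used its front-face points instead.
- **Not measured:** I did not measure the other objects again at the end. The pictures taken during the work showed no sign of them being disturbed, and the tool never came near them except the multimeter, about 45 mm away.

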